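# Right the toppled bottle onto the bench scale

## Task

One of the three capped square bottles on this blood-bank bench has fallen over. Pick it up and set it down gently, standing upright on its foot in the middle of the bench scale's square steel pan, and let go. Leave the other two square bottles standing where they are.

Things in the scene. Friction and masses are not known exactly. Their poses are not given: they have to be found in the camera images.
- bottle: The toppled bottle: white, square, round grey cap, lying on a flat side, cap pointing away from the robot or aslant. Body 50 x 50 mm, flat sides, 85 mm high; cap 34 mm across, 94 to 118 mm from the foot. Rigid, about 0.2 kg, centre of mass 50 mm from the foot. Origin: centre of the foot; z along its axis from foot to cap, x and y square to its sides. Lying, its axis is 25 mm above the bench.
- scale_pan (a point): Middle of the top face of the scale's pan: flat fixed steel plate 130 x 130 mm, 40 mm above the bench, on a low grey scale 190 x 150 mm that does not move, to the left or right of the toppled bottle (a low white tray is on the other side). z up; x from the display end (nearer the robot) to the pan; the pan's edges run along x and y. The pan does not sink.
- left_bottle: One of the two standing bottles, same shape and size as the toppled one, upright on the bench further from the robot. Origin: centre of its foot, z up along its axis. Leave it alone.
- right_bottle: The other standing bottle, same shape and size, upright on the bench further from the robot. Origin: centre of its foot, z up along its axis. Leave it alone.
Not all that is in view belongs to the job. Leave any green look-alike of the part that bears scale_pan alone.

How it is judged:
At the end, for the whole second after the job is handed in: The formerly toppled bottle stands upright on its foot (within about 8.5 degrees) on the scale's pan, released and at rest, the centre of its foot within 30 mm of the middle of the pan; the other two bottles are upright (within about 8.5 degrees) and within 30 mm of where they began (horizontal distance between bottle and scale_pan below 0.03 m and angle between each of bottle, left_bottle, right_bottle's own z axis and vertical below 0.15 rad and z of bottle in the frame of scale_pan between -0.006 and 0.006 m and linear speed of bottle below 0.02 m/s and angular speed of bottle below 0.15 rad/s and distance of each of left_bottle, right_bottle from where it was at the start of the episode below 0.03 m); the robot touches nothing.
It fails at once if the bottle is let go in the air, more than 25 mm above the pan, instead of being set down (contact force between bottle and anything else below 0.02 N and z of bottle in the frame of scale_pan above 0.025 m).
It fails at once if the bottle is dropped or rammed onto the scale (more than 45 N) (contact force between bottle and scale above 45 N).
It fails at once if a standing bottle is knocked over or shifted more than 30 mm (distance of any of left_bottle, right_bottle from where it was at the start of the episode above 0.03 m or angle between any of left_bottle, right_bottle's own z axis and vertical above 0.35 rad).
It also fails if it takes over 42 s, if anything falls off the work surface, if the arm or the gripper's body presses on something with over 40 N, if the wrist force passes 120 N, or if a joint passes its speed limit or range.

## Robot

A 6-joint arm with a two-finger parallel gripper is mounted at the origin on the work surface. World frame = base frame: x ahead of the robot, y to its left, z up, the work surface at z = 0. Lengths are in m, angles in rad, forces in N, time in s.
With the tool pointing down it reaches from about 0.3 to 0.875 m from the base axis. Payload 6.4 kg.
Tool frame: the origin (TCP) lies at the centre of the arm's flange, where the gripper is bolted on; the fingertips stand 173 mm ahead of it and the grasp point (between the pads) lies ctrl.grip_point_offset ahead of it (ctrl.grip_point_offset is the distance from the TCP to the grasp point, in m); z points along the fingers, y is the direction in which the jaws open and shut (so a half turn about z gives the same grasp; the last joint's range is limited). The gripper opens to 85 mm and grips with 20 to 120 N. Pads are 22 mm wide; open, the fingers measure 114 mm over their backs; the gripper's body (76 mm by 85 mm) begins 54 mm behind the grasp point. The pads swing forward as they close: fully open they stand 13 mm farther back than shut.
Start: joints at [0.97, 0.181, 1.607, -0, 1.354, -0.206], TCP at [0.221, 0.531, 0.405] pointing down, gripper open.
Joint ranges: [-2.99, 2.99], [-0.89, 2.07], [0.3, 2.58], [-1.14, 4.28], [0, 2.63], [-3.12, 3.12]. Speed limits (rad/s): [2.57, 2.57, 3.01, 3.14, 3.14, 3.14].

## Interface

Orientations are given as a unit quaternion [w, x, y, z].
In Python, from bench import ctrl, cams, boxes_of, landmark_of gives the robot as it stands.
- The arm moves only by the shell command python3 -m handwheel 'ROWS'. ROWS is JSON, a list of rows, each an object with "offset": the shift along the tool's x, y, z in m, a list of three; "spin": the turn about the tool's z in degrees; "grip": the opening, from 0 (shut) to 1 (fully open). A call has 1 to 20 rows; each row is the pose to reach, as a shift and turn from the pose commanded when the call began, along the tool's axes at that moment; what a row does not reach only later rows make up. A row lasts 1/8 s, in which the tool goes at most 62.5 mm and 10.7 degrees, less where a joint would pass 70% of its speed; a pose out of reach is approached as far as the arm can. A call with a gripper value outside its range is refused whole. The fingers move at their own pace and stop on an object; the grip force is fixed at half the most. Time passes only in rows, so rows that repeat a pose let the fingers close. It gives the time, the measured TCP pose, the force and the opening at its end, in the units of the state.
- ctrl.get_obs(): the state, without advancing time (a new reading comes with each control period).
- cams.camera(name): name is "side" or "top"; returns a dict with "color" (400x640x3 uint8, red, green, blue), "camera_matrix" (3x3 intrinsics, pixels), "distortion" ([k1, k2, p1, p2, k3] as OpenCV has them; the pictures are not rectified), "view" (4x4, takes a point from world to camera coordinates). Camera axes: x right, y up, looking along -z (the intrinsics and any distortion apply to the point x, -y, -z); pixel columns grow to the right and rows downward; lengths in m; the calibration is good to about 2 mm. A picture is of the moment at which its call begins. There is no depth.
- ctrl.hand_in(): hands the job in, once; it reports no verdict.
Trained networks look in a picture, given as the dict that the camera call returned (one of the last four; its "shot" number tells which), for a name from the list of things; names that differ only in an ending like _2 or _b are one class to them, and where a whole thing is asked for, a point or a joint stands for the part that bears it (a point fixed in the world has none). Each returns a list of dicts, best first, with "confidence" (0 to 1); they miss things now and then, are a little off and sometimes report something else, mostly with a low value. They report only what shows in the picture. A call takes as long as a camera call. They do not tell look-alikes from the thing itself.
- boxes_of(picture, thing): "uv" ([column, row] in pixels, amid what is visible of it).
- landmark_of(picture, thing): "uv" ([column, row] in pixels: a listed point, or the origin of a listed thing).
The state is a dict: "time_s": time; "q": joint angles; "dq": joint speeds; "joint_efforts": joint torques, N m; "eef_pos": TCP position; "eef_rot": TCP orientation; "wrist_force": force on the tool from outside, world axes, zero at the start; "torque": the same for the moment, N m; "opening": opening from 0.0 (shut) to 1.0 (fully open).
Only numpy, scipy, OpenCV 4.12 (cv2) and the standard library are available. Lean on these libraries where they do the work, as an engineer would, in place of code of your own. Each camera call takes 0.05 s, during which the arm holds its last target.

## Working session

There is one attempt and no reset: what is moved stays moved. The work goes in short steps, Python scripts to look and compute and a shell command to move; the robot and the scene stay as the last step left them, time stands still between calls to the robot, and variables do not carry over. Pictures are saved under pics/ and viewed, and the job is handed in when it is done.

```bash
ls; mkdir -p pics
python3 - <<'E'
from bench import ctrl,cams,boxes_of,landmark_of
import cv2
o=ctrl.get_obs();print(o, ctrl.grip_point_offset)
for n in("side","top"):
    p=cams.camera(n);cv2.imwrite(f"pics/{n}0.png",p["color"][:,:,::-1])
    print(n,p["camera_matrix"],p["distortion"],p["view"])
    for t in("bottle","scale_pan","left_bottle"):
        print(t,"B",[(d["uv"],d["confidence"]) for d in boxes_of(p,t)]if t!="scale_pan" else boxes_of(p,t))
        print(t,"L",[(d["uv"],d["confidence"]) for d in landmark_of(p,t)])
E
```

```text
pics
{'time_s': 0.0, 'q': array([ 9.69701419e-01,  1.81543373e-01,  1.60799707e+00,  3.69917459e-05,
        1.35376476e+00, -2.06256072e-01]), 'dq': array([ 2.91202029e-05,  1.21204362e-03, -7.04239377e-04, -9.49492598e-04,
        1.35696561e-03,  1.91977250e-03]), 'joint_efforts': array([ 9.06197456e-04, -4.44875550e+01, -3.51339161e+01, -1.96088936e-04,
        9.05093970e-03,  3.45438434e-05]), 'eef_pos': array([0.22099344, 0.53057114, 0.40378785]), 'eef_rot': array([-3.52952947e-04,  1.96143379e-01,  9.80574853e-01, -7.80357513e-04]), 'wrist_force': array([-0.35552648, -0.28310381,  0.41604118]), 'torque': array([-0.00787304,  0.0370388 , -0.0208244 ]), 'opening': 1.001144390197835} 0.1547
side [[369.03850384   0.         320.47469886]
 [  0.         369.03850384 202.58070533]
 [  0.           0.           1.        ]] [-0.03768825  0.          0.          0.          0.        ] [[ 0.8967073  -0.44261812 -0.00228506 -0.41860187]
 [ 0.32189556  0.64857266  0.68973672 -0.28361461]
 [-0.30380795 -0.6192275   0.72405665 -0.96732967]
 [ 0.          0.          0.          1.       
[... 314 characters left out ...]
p [[402.50129243   0.         320.37256498]
 [  0.         402.50129243 199.46950488]
 [  0.           0.           1.        ]] [-0.10034213  0.          0.          0.          0.        ] [[ 0.02194816 -0.9994803   0.02360965  0.08297829]
 [ 0.98692231  0.02543248  0.15917772 -0.5173387 ]
 [-0.15969545  0.01980723  0.9869676  -1.12032762]
 [ 0.          0.          0.          1.        ]]
bottle B []
bottle L [([345.0, 202.1], 0.63)]
scale_pan B [{'uv': [171.2, 277.2], 'confidence': 0.7}, {'uv': [251.7, 207.8], 'confidence': 0.62}, {'uv': [330.1, 188.7], 'confidence': 0.61}]
scale_pan L [([250.4, 194.1], 0.84)]
left_bottle B [([292.2, 115.7], 0.57)]
left_bottle L [([291.7, 120.5], 0.64)]
```

View pics/side0.png

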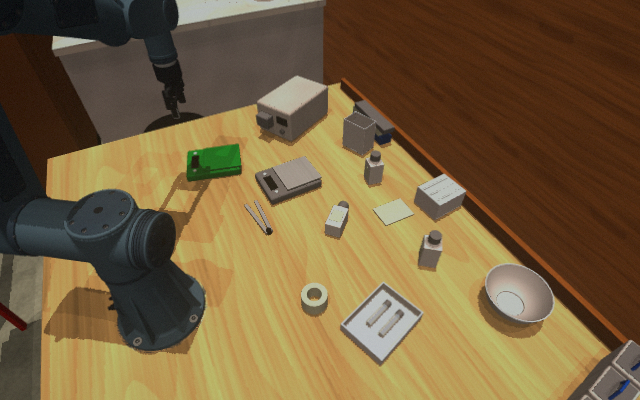

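View pics/top0.png

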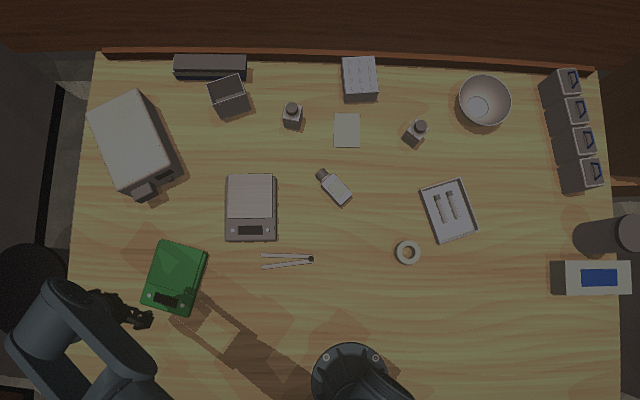

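```bash
cat > h.py <<'E'
import numpy as np,cv2
def px2w(p,uv,z):
    K=np.array(p["camera_matrix"]);D=np.array(p["distortion"]);V=np.array(p["view"])
    n=cv2.undistortPoints(np.array(uv,float).reshape(-1,1,2),K,D).reshape(-1,2)
    R=V[:3,:3];c=-R.T@V[:3,3]
    d=np.c_[n[:,0],-n[:,1],-np.ones(len(n))]@R
    return c+d*((z-c[2])/d[:,2])[:,None]
def w2px(p,X):
    V=np.array(p["view"]);X=np.atleast_2d(X)@V[:3,:3].T+V[:3,3]
    X=X*[1,-1,-1]
    return cv2.projectPoints(X,np.zeros(3),np.zeros(3),np.array(p["camera_matrix"]),np.array(p["distortion"]))[0].reshape(-1,2)
def crop(p,name,u0,v0,u1,v1,s):
    im=p["color"][v0:v1,u0:u1,::-1]
    cv2.imwrite("pics/"+name,cv2.resize(np.ascontiguousarray(im),None,fx=s,fy=s,interpolation=cv2.INTER_CUBIC))
E
python3 - <<'E'
from h import *
from bench import cams
p=cams.camera("top");crop(p,"topc.png",215,155,365,245,5)
p=cams.camera("side");crop(p,"sidec.png",240,145,360,245,6)
E
```

```text
(no output)
```

View pics/topc.png

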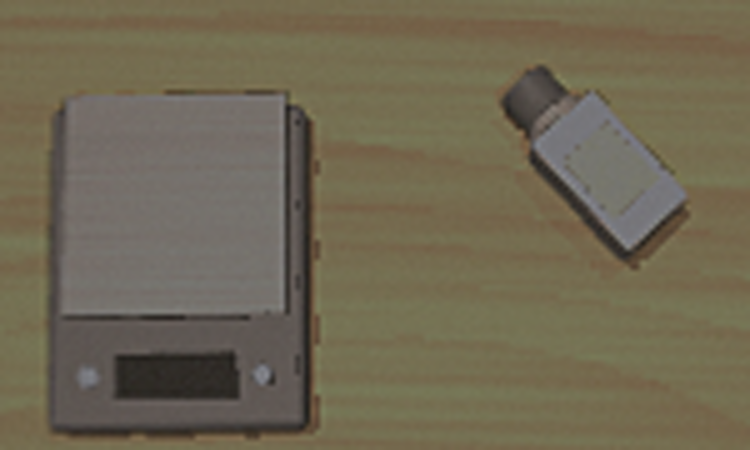

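View pics/sidec.png

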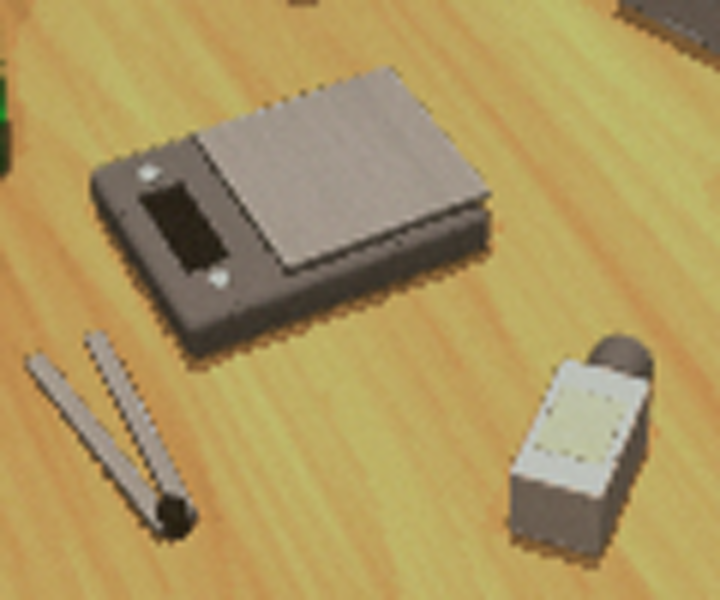

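Run:
```python
from h import *
from bench import cams,ctrl
def f(c,u0,v0,s): return (np.array(c)+.5)/s-.5+[u0,v0]
t=cams.camera("top");s=cams.camera("side")
def rep(n,p,uv,z):
    w=px2w(p,uv,z);print(n,w.mean(0).round(4));print(w[:,:2].round(4).tolist(),[round(float(np.linalg.norm(w[i]-w[i-1])),4) for i in range(4)])
rep("b top",t,f([(597,92),(533,155),(628,247),(687,190)],215,155,5),.05)
rep("b side",s,f([(650,380),(575,362),(512,470),(603,495)],240,145,6),.05)
rep("pan top",t,f([(62,95),(284,93),(285,315),(62,317)],215,155,5),.04)
rep("pan side",s,f([(388,68),(490,195),(290,270),(195,135)],240,145,6),.04)
print(px2w(t,[[291.7,128],[410,142]],0))
from scipy.spatial.transform import Rotation as R
q=ctrl.get_obs()["eef_rot"];print(R.from_quat(q,scalar_first=True).as_matrix().round(3))
```

```text
b top [0.5461 0.0488 0.05  ]
[[0.5923, 0.0577], [0.5541, 0.094], [0.502, 0.0385], [0.536, 0.005]] [0.0771, 0.0526, 0.0761, 0.0477]
b side [0.549  0.0508 0.05  ]
[[0.5939, 0.0637], [0.5649, 0.0924], [0.502, 0.0408], [0.535, 0.0062]] [0.0823, 0.0407, 0.0814, 0.0479]
pan top [0.5219 0.301  0.04  ]
[[0.5847, 0.3692], [0.5891, 0.2396], [0.4592, 0.2337], [0.4546, 0.3615]] [0.1303, 0.1297, 0.1301, 0.128]
pan side [0.5216 0.2999 0.04  ]
[[0.5825, 0.3677], [0.5873, 0.2379], [0.4613, 0.2322], [0.4552, 0.362]] [0.1275, 0.1298, 0.1262, 0.1299]
[[ 0.74240986  0.18768563  0.        ]
 [ 0.70906657 -0.17900248  0.        ]]
[[-0.923  0.385 -0.   ]
 [ 0.385  0.923  0.   ]
 [ 0.     0.    -1.   ]]
```

```bash
python3 -m handwheel '[{"offset":[-0.516,-0.248,0.10],"spin":-66.5,"grip":1},{"offset":[-0.516,-0.248,0.10],"spin":-66.5,"grip":1},{"offset":[-0.516,-0.248,0.10],"spin":-66.5,"grip":1},{"offset":[-0.516,-0.248,0.10],"spin":-66.5,"grip":1},{"offset":[-0.516,-0.248,0.10],"spin":-66.5,"grip":1},{"offset":[-0.516,-0.248,0.10],"spin":-66.5,"grip":1},{"offset":[-0.516,-0.248,0.10],"spin":-66.5,"grip":1},{"offset":[-0.516,-0.248,0.10],"spin":-66.5,"grip":1},{"offset":[-0.516,-0.248,0.10],"spin":-66.5,"grip":1},{"offset":[-0.516,-0.248,0.10],"spin":-66.5,"grip":1},{"offset":[-0.516,-0.248,0.10],"spin":-66.5,"grip":1},{"offset":[-0.516,-0.248,0.10],"spin":-66.5,"grip":1},{"offset":[-0.516,-0.248,0.10],"spin":-66.5,"grip":1},{"offset":[-0.516,-0.248,0.10],"spin":-66.5,"grip":1},{"offset":[-0.516,-0.248,0.10],"spin":-66.5,"grip":1},{"offset":[-0.516,-0.248,0.10],"spin":-66.5,"grip":1}]'
python3 - <<'E'
from h import *
from bench import cams,ctrl
from scipy.spatial.transform import Rotation as R
o=ctrl.get_obs();m=R.from_quat(o["eef_rot"],scalar_first=True).as_matrix();print(m.round(3),o["q"].round(2))
u=np.array([.719,.695,0])
for s_ in(112,118,122):
    print(s_,(m.T@(np.array([.5475,.05,.18])+u*(s_-42.5)/1000-o["eef_pos"])).round(4))
p=cams.camera("top");crop(p,"t1.png",215,95,435,255,3.5)
p=cams.camera("side");crop(p,"s1.png",220,85,420,245,4)
E
```

```text
time_s: 2.9
eef_pos: [0.6019, 0.1038, 0.3049]
eef_rot: [0.0, -0.374, 0.927, -0.0]
wrist_force: [-0.3, 0.6, -0.2]
opening: 0.998
[[-0.72  -0.694  0.   ]
 [-0.694  0.72  -0.   ]
 [-0.    -0.    -1.   ]] [-0.02  0.36  1.6  -0.    1.18 -2.36]
112 [ 0.007  -0.0008  0.1249]
118 [ 0.001  -0.0008  0.1249]
122 [-0.003  -0.0008  0.1249]
```

View pics/s1.png

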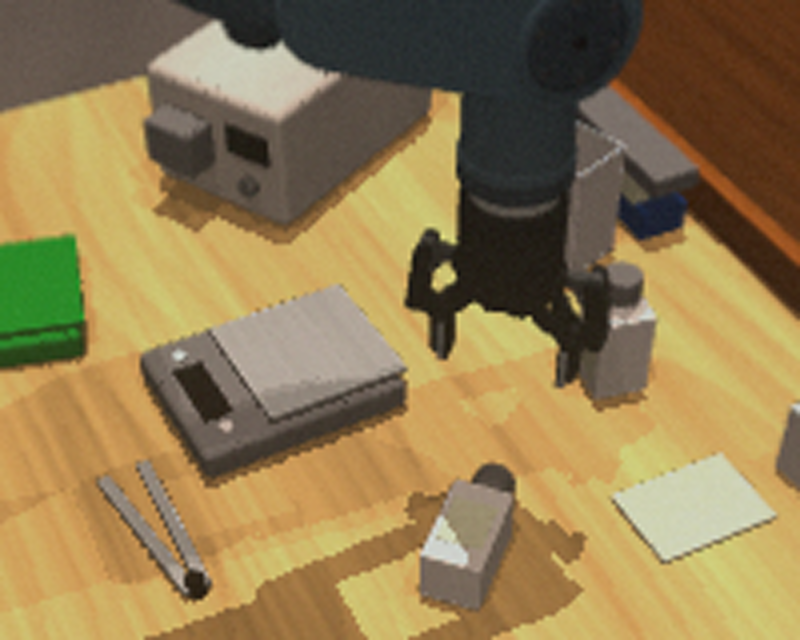

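The view shows the gripper above the cap, with its jaws straddling the axis and nothing in the way. I'll descend and close on the cap end.

```bash
python3 -m handwheel '[{"offset":[0.001,-0.001,0.05],"spin":0,"grip":1},{"offset":[0.001,-0.001,0.09],"spin":0,"grip":1},{"offset":[0.001,-0.001,0.115],"spin":0,"grip":1},{"offset":[0.001,-0.001,0.124],"spin":0,"grip":1},{"offset":[0.001,-0.001,0.124],"spin":0,"grip":1},{"offset":[0.001,-0.001,0.124],"spin":0,"grip":0.6},{"offset":[0.001,-0.001,0.124],"spin":0,"grip":0.3},{"offset":[0.001,-0.001,0.124],"spin":0,"grip":0},{"offset":[0.001,-0.001,0.124],"spin":0,"grip":0},{"offset":[0.001,-0.001,0.124],"spin":0,"grip":0},{"offset":[0.001,-0.001,0.124],"spin":0,"grip":0}]'
python3 - <<'E'
from h import *
from bench import cams,ctrl
p=cams.camera("side");crop(p,"s2.png",220,85,420,245,4)
E
```

```text
time_s: 4.38
eef_pos: [0.6026, 0.1022, 0.1814]
eef_rot: [0.001, -0.374, 0.928, -0.0]
wrist_force: [0.9, 2.3, 5.7]
opening: 0.371
```

View pics/s2.png

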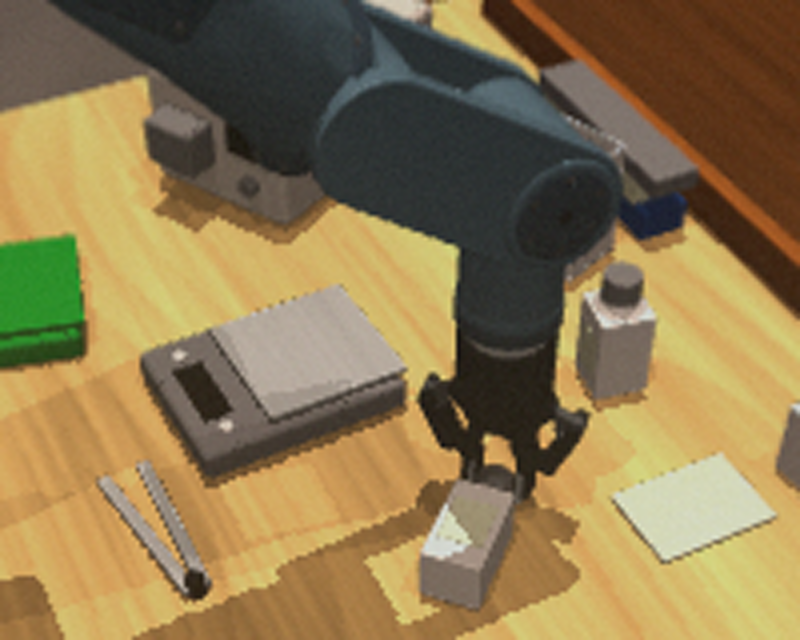

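Gripped: the opening is 0.37, about the cap's width. Next is a slow lift to see whether the bottle pivots.

```bash
python3 -m handwheel '[{"offset":[0,0,-0.015],"spin":0,"grip":0},{"offset":[0,0,-0.03],"spin":0,"grip":0},{"offset":[0,0,-0.045],"spin":0,"grip":0},{"offset":[0,0,-0.06],"spin":0,"grip":0},{"offset":[0,0,-0.08],"spin":0,"grip":0},{"offset":[0,0,-0.10],"spin":0,"grip":0},{"offset":[0,0,-0.12],"spin":0,"grip":0},{"offset":[0,0,-0.14],"spin":0,"grip":0},{"offset":[0,0,-0.15],"spin":0,"grip":0},{"offset":[0,0,-0.15],"spin":0,"grip":0}]'
python3 - <<'E'
from h import *
from bench import cams,ctrl
p=cams.camera("side");crop(p,"s3.png",220,85,420,245,4)
E
```

```text
time_s: 5.68
eef_pos: [0.6023, 0.102, 0.3317]
eef_rot: [0.001, -0.374, 0.928, -0.0]
wrist_force: [-0.2, -1.7, -1.7]
opening: 0.371
```

View pics/s3.png

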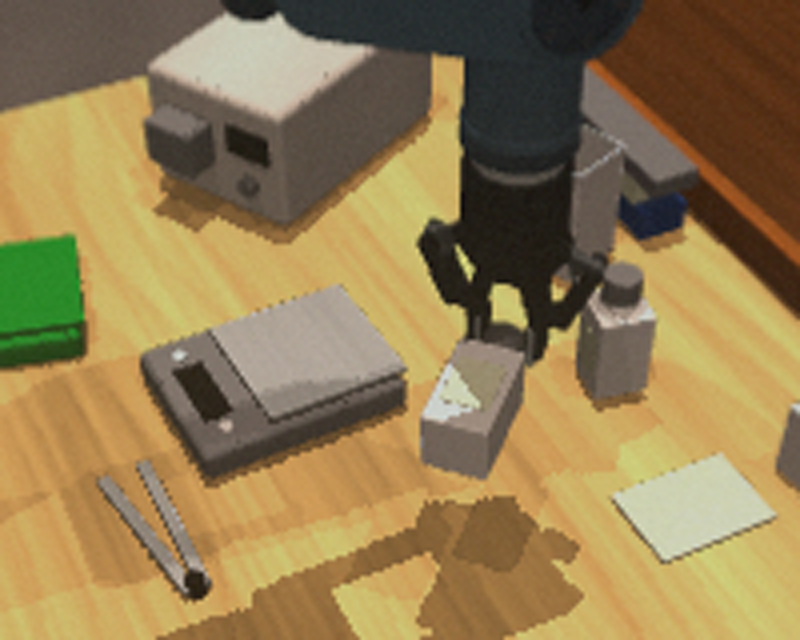

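The bottle stays horizontal because the grip's friction holds it. I'll go back down to just above the bench, foot low so nothing can drop, and see whether a slightly larger commanded opening loosens the grip.

```bash
python3 -m handwheel '[{"offset":[0,0,0.06],"spin":0,"grip":0},{"offset":[0,0,0.11],"spin":0,"grip":0},{"offset":[0,0,0.125],"spin":0,"grip":0},{"offset":[0,0,0.125],"spin":0,"grip":0},{"offset":[0,0,0.125],"spin":0,"grip":0.34},{"offset":[0,0,0.125],"spin":0,"grip":0.34}]'
python3 - <<'E'
from h import *
from bench import cams,ctrl
p=cams.camera("side");crop(p,"s4.png",290,145,390,245,6)
E
python3 -m handwheel '[{"offset":[0,0,0],"spin":0,"grip":0.36},{"offset":[0,0,0],"spin":0,"grip":0.36},{"offset":[0,0,0],"spin":0,"grip":0.36}]'
python3 - <<'E'
from h import *
from bench import cams,ctrl
p=cams.camera("side");crop(p,"s5.png",290,145,390,245,6)
a=cv2.imread("pics/s4.png");b=cv2.imread("pics/s5.png");cv2.imwrite("pics/s45.png",cv2.resize(np.hstack([a,b]),(800,400)))
E
```

```text
time_s: 6.48
eef_pos: [0.6031, 0.102, 0.208]
eef_rot: [0.002, -0.374, 0.928, -0.001]
wrist_force: [0.4, -0.7, -1.7]
opening: 0.367
time_s: 6.9
eef_pos: [0.602, 0.102, 0.2058]
eef_rot: [0.0, -0.374, 0.928, -0.0]
wrist_force: [-0.1, -0.1, -2.7]
opening: 0.37
```

View pics/s45.png

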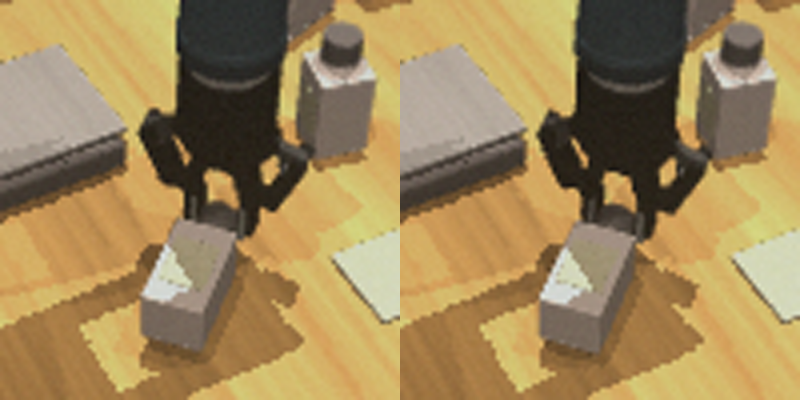

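```bash
python3 -m handwheel '[{"offset":[0,0,0],"spin":0,"grip":0.367},{"offset":[0,0,0],"spin":0,"grip":0.367},{"offset":[0,0,0],"spin":0,"grip":0.367}]'
python3 - <<'E'
from h import *
from bench import cams,ctrl
p=cams.camera("side");crop(p,"s4.png",290,145,390,245,6)
E
python3 -m handwheel '[{"offset":[0,0,0],"spin":0,"grip":0.373},{"offset":[0,0,0],"spin":0,"grip":0.373}]'
python3 - <<'E'
from h import *
from bench import cams,ctrl
p=cams.camera("side");crop(p,"s5.png",290,145,390,245,6)
a=cv2.imread("pics/s4.png");b=cv2.imread("pics/s5.png");cv2.imwrite("pics/s67.png",cv2.resize(np.hstack([a,b]),(800,400)))
E
```

```text
time_s: 7.32
eef_pos: [0.602, 0.102, 0.2056]
eef_rot: [-0.0, -0.374, 0.928, 0.0]
wrist_force: [0.4, -0.9, -1.5]
opening: 0.372
time_s: 7.62
eef_pos: [0.602, 0.102, 0.2057]
eef_rot: [0.0, -0.374, 0.928, -0.0]
wrist_force: [1.0, -0.1, -0.4]
opening: 0.378
```

View pics/s67.png

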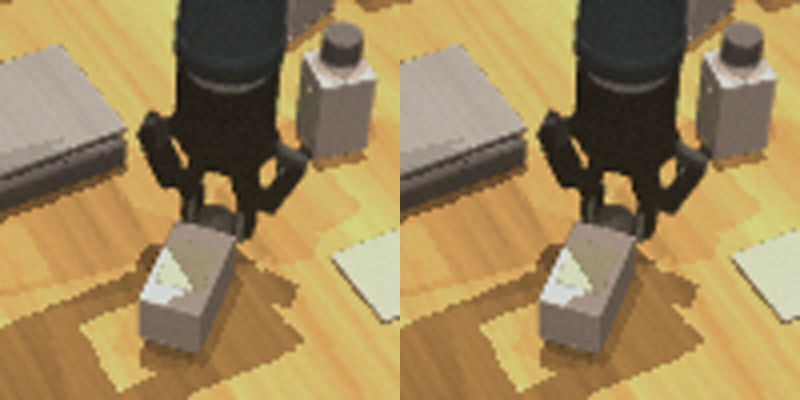

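```bash
python3 -m handwheel '[{"offset":[0,0,0],"spin":0,"grip":0.379},{"offset":[0,0,0],"spin":0,"grip":0.379}]'
python3 - <<'E'
from h import *
from bench import cams,ctrl
p=cams.camera("side");crop(p,"s4.png",290,145,390,245,6)
E
python3 -m handwheel '[{"offset":[0,0,0],"spin":0,"grip":0.385},{"offset":[0,0,0],"spin":0,"grip":0.385}]'
python3 - <<'E'
from h import *
from bench import cams,ctrl
p=cams.camera("side");crop(p,"s5.png",290,145,390,245,6)
a=cv2.imread("pics/s4.png");b=cv2.imread("pics/s5.png");cv2.imwrite("pics/s89.png",cv2.resize(np.hstack([a,b]),(800,400)))
E
```

```text
time_s: 7.92
eef_pos: [0.602, 0.102, 0.2057]
eef_rot: [-0.0, -0.374, 0.928, 0.0]
wrist_force: [-0.6, -0.1, -2.1]
opening: 0.383
time_s: 8.22
eef_pos: [0.602, 0.102, 0.2057]
eef_rot: [-0.0, -0.374, 0.928, 0.0]
wrist_force: [-0.3, 0.7, -1.9]
opening: 0.386
```

View pics/s89.png

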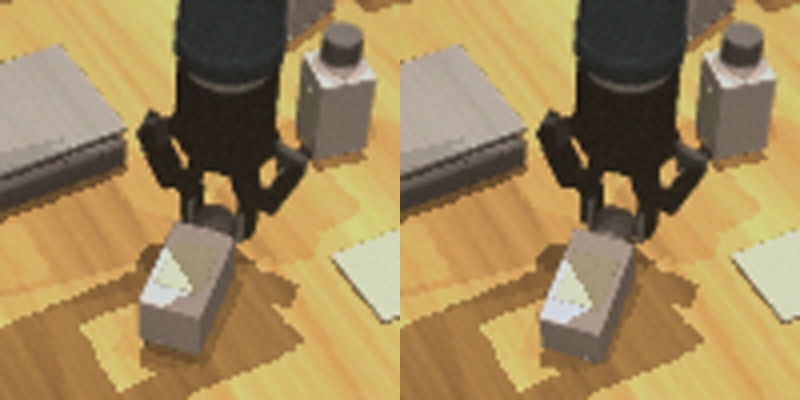

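Now it pivots: at 0.385 the foot has swung down while the cap is still held. I'll follow an arc about the foot edge at this light grip.

```bash
python3 -m handwheel '[{"offset":[0.002,0,-0.005],"spin":0,"grip":0.385},{"offset":[0.005,0,-0.01],"spin":0,"grip":0.385},{"offset":[0.008,0,-0.015],"spin":0,"grip":0.385},{"offset":[0.012,0,-0.02],"spin":0,"grip":0.385}]'
python3 - <<'E'
from h import *
from bench import cams,ctrl
p=cams.camera("side");crop(p,"s4.png",290,145,390,245,6)
p=cams.camera("top");crop(p,"s5.png",290,135,390,235,6)
a=cv2.imread("pics/s4.png");b=cv2.imread("pics/s5.png");cv2.imwrite("pics/s10.png",cv2.resize(np.hstack([a,b]),(800,400)))
E
```

```text
time_s: 8.78
eef_pos: [0.5933, 0.0935, 0.2262]
eef_rot: [0.0, -0.374, 0.928, -0.0]
wrist_force: [-0.5, 1.1, -1.4]
opening: 0.384
```

View pics/s10.png

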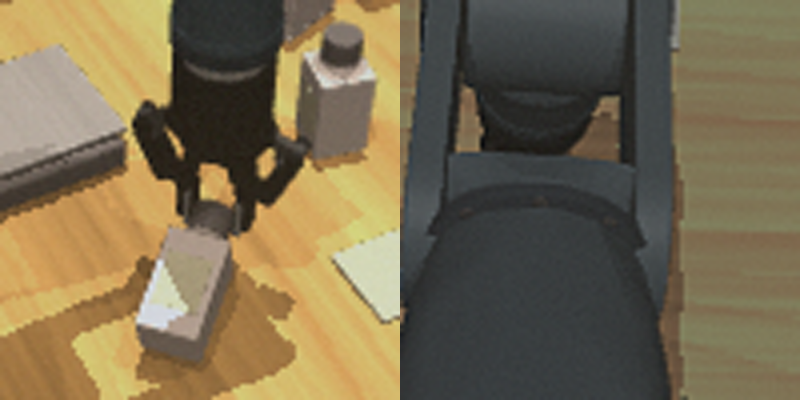

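```bash
python3 -m handwheel '[{"offset":[0.003,0,-0.004],"spin":0,"grip":0.385},{"offset":[0.007,0,-0.008],"spin":0,"grip":0.385},{"offset":[0.011,0,-0.012],"spin":0,"grip":0.385},{"offset":[0.016,0,-0.016],"spin":0,"grip":0.385},{"offset":[0.021,0,-0.020],"spin":0,"grip":0.385},{"offset":[0.026,0,-0.024],"spin":0,"grip":0.385},{"offset":[0.032,0,-0.028],"spin":0,"grip":0.385},{"offset":[0.038,0,-0.032],"spin":0,"grip":0.385}]'
python3 - <<'E'
from h import *
from bench import cams,ctrl
p=cams.camera("side");crop(p,"s11.png",280,125,400,245,5)
E
```

```text
time_s: 9.88
eef_pos: [0.5657, 0.0671, 0.258]
eef_rot: [-0.0, -0.374, 0.928, 0.0]
wrist_force: [0.6, 0.4, -1.8]
opening: 0.387
```

View pics/s11.png

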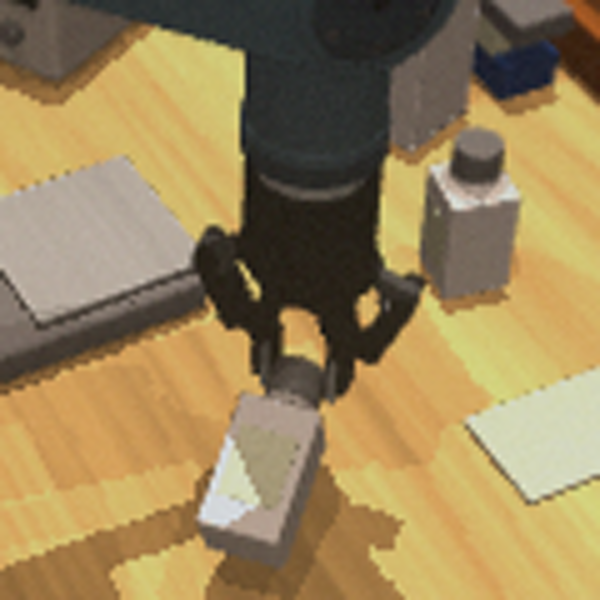

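```bash
cat >> h.py <<'E'
def bottle_pts(G,az,th,sg):
    # grip point G on axis at s=sg (m); cap dir azimuth az, elevation th
    h=np.array([np.cos(az),np.sin(az),0]);z=np.array([0,0,1.])
    u=np.cos(th)*h+np.sin(th)*z;n=-np.sin(th)*h+np.cos(th)*z;l=np.cross(n,u)
    f=np.array(G)-sg*u
    return f,np.array([f+s*u+a*.025*n+b*.025*l for s in(0,.085) for a,b in((1,1),(1,-1),(-1,-1),(-1,1))])
def overlay(p,G,az,th,sg,name,box,sc):
    f,P=bottle_pts(G,az,th,sg);q=w2px(p,P)
    u0,v0,u1,v1=box
    im=cv2.resize(np.ascontiguousarray(p["color"][v0:v1,u0:u1,::-1]),None,fx=sc,fy=sc,interpolation=cv2.INTER_CUBIC)
    q=((q-[u0,v0]+.5)*sc).astype(int)
    for i,j in[(0,1),(1,2),(2,3),(3,0),(4,5),(5,6),(6,7),(7,4),(0,4),(1,5),(2,6),(3,7)]:
        cv2.line(im,tuple(map(int,q[i])),tuple(map(int,q[j])),(0,0,255),1)
    if name: cv2.imwrite("pics/"+name,im)
    return im,f,P
E
python3 - <<'E'
from h import *
from bench import cams,ctrl
p=cams.camera("side");G=ctrl.get_obs()["eef_pos"]-[0,0,.1547]
ims=[]
for d in(20,30,40):
    im,f,P=overlay(p,G,np.radians(44),np.radians(d),.115,None,(300,170,370,250),5)
    ims.append(im);print(d,f.round(3),P[:,2].min().round(4))
im=np.hstack(ims);cv2.imwrite("pics/o1.png",cv2.resize(im,(798,304)))
E
```

```text
20 [ 0.488 -0.008  0.064] 0.0407
30 [ 0.494 -0.002  0.046] 0.0244
40 [0.502 0.006 0.03 ] 0.0105
```

View pics/o1.png

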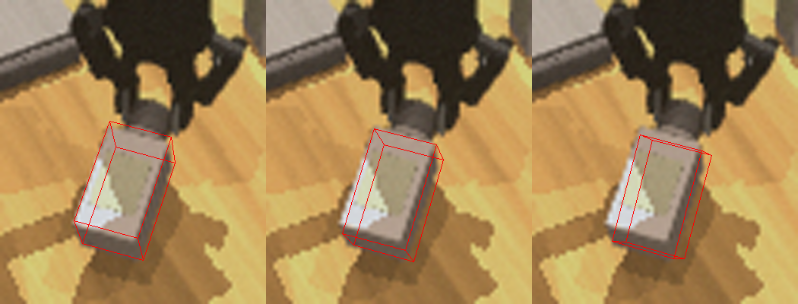

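The overlay fits a tilt of about 28° with the foot edge about 24 mm above the bench. So the bottle is held by friction, and I need to loosen a touch more.

```bash
python3 -m handwheel '[{"offset":[0,0,0.0],"spin":0,"grip":0.389},{"offset":[0,0,0.0],"spin":0,"grip":0.392}]'
python3 - <<'E'
from h import *
from bench import cams,ctrl
p=cams.camera("side");G=ctrl.get_obs()["eef_pos"]-[0,0,.1547]
ims=[]
for d in(30,40,50):
    im,f,P=overlay(p,G,np.radians(44),np.radians(d),.113,None,(300,170,370,250),5)
    ims.append(im);print(d,f.round(3),P[:,2].min().round(4))
im=np.hstack(ims);cv2.imwrite("pics/o2.png",cv2.resize(im,(798,304)))
E
```

```text
time_s: 10.22
eef_pos: [0.5663, 0.0675, 0.258]
eef_rot: [0.0, -0.374, 0.928, -0.0]
wrist_force: [0.1, 0.1, 1.1]
opening: 0.392
30 [ 0.496 -0.     0.047] 0.0251
40 [0.504 0.007 0.031] 0.0114
50 [0.514 0.017 0.017] 0.0006
```

View pics/o2.png

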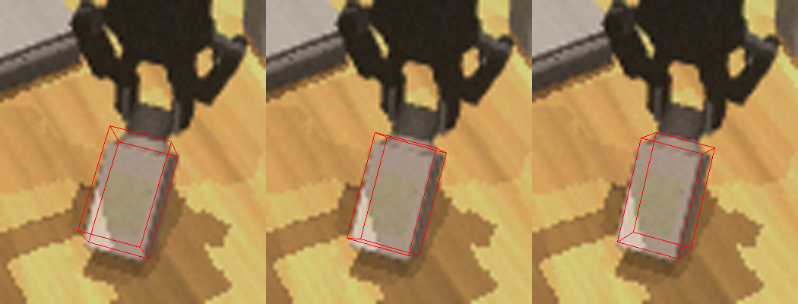

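```bash
python3 -m handwheel '[{"offset":[0,0,0.0],"spin":0,"grip":0.386}]'
python3 - <<'E'
from h import *
from bench import cams,ctrl
p=cams.camera("side");G=ctrl.get_obs()["eef_pos"]-[0,0,.1547]
ims=[]
for d,s in((40,.117),(50,.117),(60,.117)):
    im,f,P=overlay(p,G,np.radians(44),np.radians(d),s,None,(300,170,370,250),5)
    ims.append(im);print(d,f.round(3),P[:,2].min().round(4))
im=np.hstack(ims);cv2.imwrite("pics/o3.png",cv2.resize(im,(798,304)))
E
```

```text
time_s: 10.4
eef_pos: [0.5663, 0.0675, 0.2579]
eef_rot: [0.0, -0.374, 0.928, -0.0]
wrist_force: [1.1, 1.1, 1.8]
opening: 0.39
40 [0.502 0.005 0.028] 0.0089
50 [0.512 0.015 0.014] -0.0025
60 [0.524 0.027 0.002] -0.0106
```

View pics/o3.png

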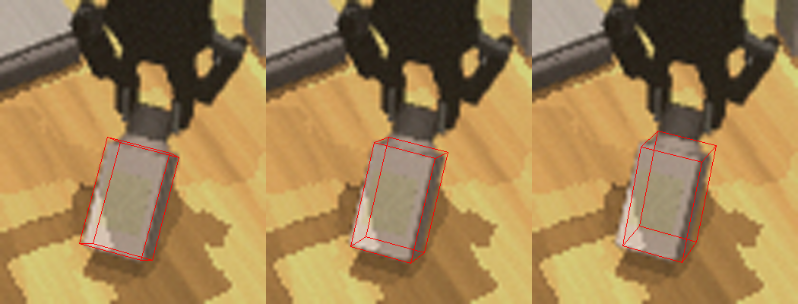

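```bash
python3 -m handwheel '[{"offset":[0.005,0,-0.003],"spin":0,"grip":0.388},{"offset":[0.010,0,-0.005],"spin":0,"grip":0.389},{"offset":[0.015,0,-0.007],"spin":0,"grip":0.39},{"offset":[0.020,0,-0.0092],"spin":0,"grip":0.39},{"offset":[0.025,0,-0.011],"spin":0,"grip":0.39},{"offset":[0.030,0,-0.0124],"spin":0,"grip":0.39}]'
python3 - <<'E'
from h import *
from bench import cams,ctrl
p=cams.camera("side");G=ctrl.get_obs()["eef_pos"]-[0,0,.1547]
ims=[]
for d,s in((50,.116),(60,.116),(70,.116)):
    im,f,P=overlay(p,G,np.radians(44),np.radians(d),s,None,(300,170,370,250),5)
    ims.append(im);print(d,f.round(3),P[:,2].min().round(4))
im=np.hstack(ims);cv2.imwrite("pics/o4.png",cv2.resize(im,(798,304)))
E
```

```text
time_s: 11.2
eef_pos: [0.544, 0.0462, 0.2701]
eef_rot: [-0.0, -0.374, 0.928, 0.0]
wrist_force: [0.4, 0.6, 0.8]
opening: 0.392
50 [ 0.49  -0.006  0.027] 0.0105
60 [0.502 0.006 0.015] 0.0025
70 [0.515 0.018 0.006] -0.0021
```

View pics/o4.png

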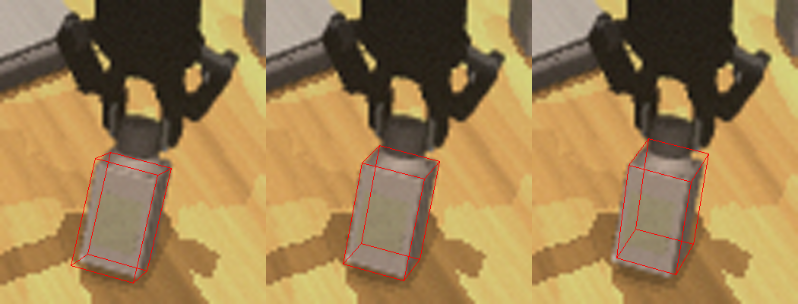

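The 60° overlay fits, and the foot is on the bench. I'll continue the arc to upright.

```bash
python3 -m handwheel '[{"offset":[0.005,0,-0.0015],"spin":0,"grip":0.39},{"offset":[0.010,0,-0.003],"spin":0,"grip":0.39},{"offset":[0.015,0,-0.004],"spin":0,"grip":0.39},{"offset":[0.020,0,-0.005],"spin":0,"grip":0.39},{"offset":[0.025,0,-0.0055],"spin":0,"grip":0.39},{"offset":[0.030,0,-0.006],"spin":0,"grip":0.39},{"offset":[0.035,0,-0.006],"spin":0,"grip":0.39},{"offset":[0.040,0,-0.006],"spin":0,"grip":0.39},{"offset":[0.045,0,-0.006],"spin":0,"grip":0.39}]'
python3 - <<'E'
from h import *
from bench import cams,ctrl
p=cams.camera("side");G=ctrl.get_obs()["eef_pos"]-[0,0,.1547]
ims=[]
for d,s in((70,.116),(80,.116),(90,.116)):
    im,f,P=overlay(p,G,np.radians(44),np.radians(d),s,None,(290,180,360,260),5)
    ims.append(im);print(d,f.round(3),P[:,2].min().round(4))
im=np.hstack(ims);cv2.imwrite("pics/o5.png",cv2.resize(im,(798,304)))
E
```

```text
time_s: 12.38
eef_pos: [0.5117, 0.0151, 0.2761]
eef_rot: [-0.0, -0.374, 0.928, 0.0]
wrist_force: [0.2, -0.5, -1.1]
opening: 0.391
70 [ 0.483 -0.013  0.012] 0.0037
80 [0.497 0.001 0.007] 0.0027
90 [0.511 0.015 0.005] 0.0053
```

View pics/o5.png

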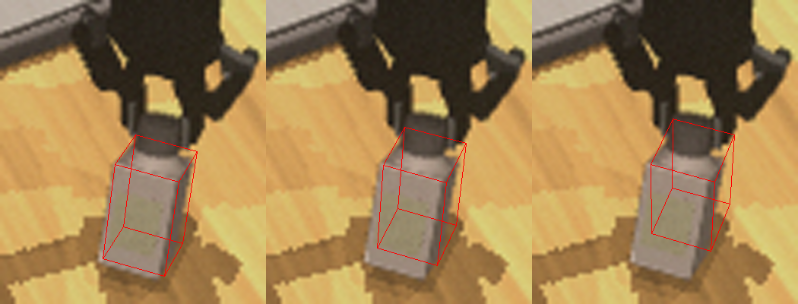

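It's about 70°, past the balance angle of 63°. If I ease the grip, the bottle should rock onto its foot on the bench.

```bash
python3 -m handwheel '[{"offset":[0.004,0,0],"spin":0,"grip":0.394},{"offset":[0.008,0,0.001],"spin":0,"grip":0.396},{"offset":[0.010,0,0.001],"spin":0,"grip":0.398},{"offset":[0.012,0,0.001],"spin":0,"grip":0.40},{"offset":[0.012,0,0.001],"spin":0,"grip":0.40}]'
python3 - <<'E'
from h import *
from bench import cams,ctrl
p=cams.camera("side");G=ctrl.get_obs()["eef_pos"]-[0,0,.1547]
ims=[]
for d,s in((70,.118),(80,.118),(90,.118)):
    im,f,P=overlay(p,G,np.radians(44),np.radians(d),s,None,(290,180,360,260),5)
    ims.append(im);print(d,f.round(3),P[:,2].min().round(4))
im=np.hstack(ims);cv2.imwrite("pics/o6.png",cv2.resize(im,(798,304)))
E
```

```text
time_s: 13.05
eef_pos: [0.5033, 0.0069, 0.2753]
eef_rot: [0.0, -0.374, 0.928, -0.0]
wrist_force: [-1.3, 0.5, -0.1]
opening: 0.401
70 [ 0.474 -0.021  0.01 ] 0.0011
80 [ 0.489 -0.007  0.004] 0.0
90 [0.503 0.007 0.003] 0.0026
```

View pics/o6.png

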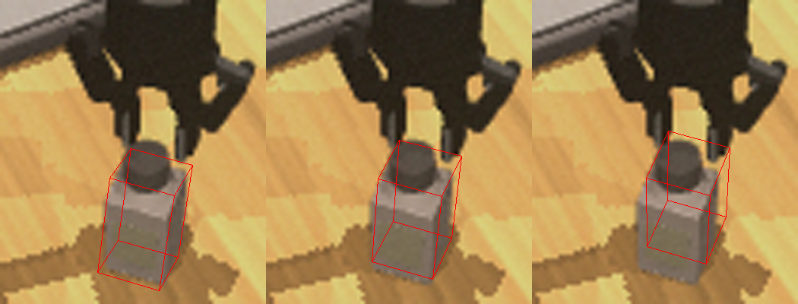

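The bottle now stands upright on the bench. I'll open, rise a little and locate it.

```bash
python3 -m handwheel '[{"offset":[0,0,0],"spin":0,"grip":0.7},{"offset":[0,0,0],"spin":0,"grip":1},{"offset":[0,0,-0.03],"spin":0,"grip":1}]'
python3 - <<'E'
from h import *
from bench import cams,ctrl,landmark_of,boxes_of
p=cams.camera("side")
for d in boxes_of(p,"bottle"):print("B",d,px2w(p,[d["uv"]],.06).round(4))
L=landmark_of(p,"bottle")
for d in L:print(d,px2w(p,[d["uv"]],0).round(4))
crop(p,"s12.png",285,175,365,265,6)
t=cams.camera("top");crop(t,"t12.png",260,130,420,250,5)
E
```

```text
time_s: 13.48
eef_pos: [0.5022, 0.0073, 0.3032]
eef_rot: [-0.002, -0.374, 0.928, 0.002]
wrist_force: [0.6, 0.5, 0.7]
opening: 0.992
B {'uv': [330.3, 236.6], 'confidence': 0.78} [[ 0.4887 -0.0198  0.06  ]]
{'uv': [325.7, 244.2], 'confidence': 0.58} [[0.4855 0.0021 0.    ]]
```

View pics/s12.png

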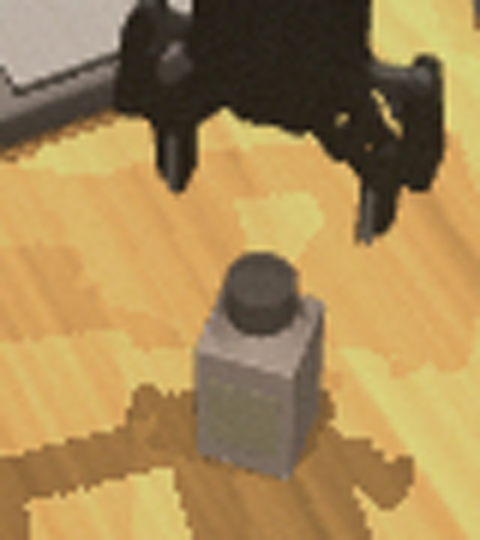

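View pics/t12.png

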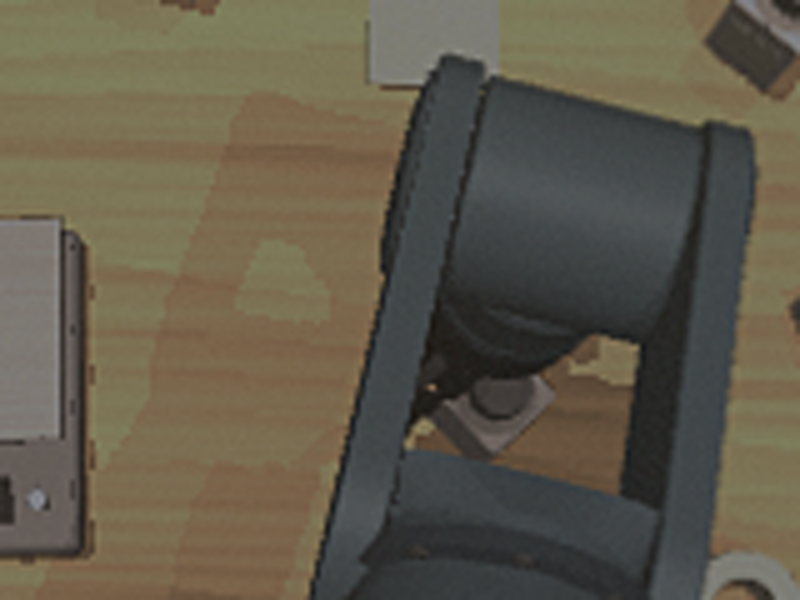

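Run:
```python
from h import *
from bench import cams,ctrl
from scipy.spatial.transform import Rotation as R
p=cams.camera("side");t=cams.camera("top")
f=lambda c,u,v,s:(np.array(c,float)+.5)/s-.5+[u,v]
print("cap side",px2w(p,f([(264,280)],285,175,6),.118).round(4),"cap top",px2w(t,f([(500,396)],260,130,5),.118).round(4))
w=px2w(p,f([(197,345),(293,380),(325,305)],285,175,6),.085);print("body",w.round(4),(w[0]+w[2])/2)
a=w[0]-w[1];b=w[2]-w[1];print(np.degrees(np.arctan2(a[1],a[0])),np.degrees(np.arctan2(b[1],b[0])),np.linalg.norm(a),np.linalg.norm(b))
w=px2w(t,f([(555,395),(492,458),(436,415)],260,130,5),.085);print(w.round(4),(w[0]+w[2])/2)
o=ctrl.get_obs();m=R.from_quat(o["eef_rot"],scalar_first=True).as_matrix();print(m.round(3),o["eef_pos"])
```

```text
cap side [[ 0.4873 -0.0099  0.118 ]] cap top [[ 0.48   -0.0091  0.118 ]]
body [[ 0.4541 -0.0067  0.085 ]
 [ 0.4849 -0.0452  0.085 ]
 [ 0.5196 -0.0118  0.085 ]] [ 0.48685298 -0.00922896  0.085     ]
128.60972384003614 43.86699847691535 0.04923850280825077 0.04814939612634188
[[ 0.4859 -0.0437  0.085 ]
 [ 0.45   -0.0089  0.085 ]
 [ 0.4731  0.0224  0.085 ]] [ 0.47954519 -0.01068249  0.085     ]
[[-0.721 -0.693 -0.001]
 [-0.693  0.721  0.   ]
 [ 0.001  0.001 -1.   ]] [0.50291979 0.00712669 0.30431314]
```

The side and top views agree to within 7 mm, giving the bottle at about (0.484, -0.010), with its body square to the jaws. Next I'll grip the body at about 75 mm height.

```bash
python3 -m handwheel '[{"offset":[0.025,0.001,0],"spin":0,"grip":1},{"offset":[0.025,0.001,0],"spin":0,"grip":1},{"offset":[0.025,0.001,0.02],"spin":0,"grip":1},{"offset":[0.025,0.001,0.04],"spin":0,"grip":1},{"offset":[0.025,0.001,0.06],"spin":0,"grip":1},{"offset":[0.025,0.001,0.072],"spin":0,"grip":1},{"offset":[0.025,0.001,0.074],"spin":0,"grip":1},{"offset":[0.025,0.001,0.074],"spin":0,"grip":0.75},{"offset":[0.025,0.001,0.074],"spin":0,"grip":0.65},{"offset":[0.025,0.001,0.074],"spin":0,"grip":0.3},{"offset":[0.025,0.001,0.074],"spin":0,"grip":0},{"offset":[0.025,0.001,0.074],"spin":0,"grip":0}]'
python3 - <<'E'
from h import *
from bench import cams
p=cams.camera("side");crop(p,"s13.png",275,155,375,265,5)
E
```

```text
time_s: 15.28
eef_pos: [0.4852, -0.0097, 0.2321]
eef_rot: [0.001, -0.374, 0.928, -0.001]
wrist_force: [-0.4, 0.2, 6.0]
opening: 0.571
```

View pics/s13.png

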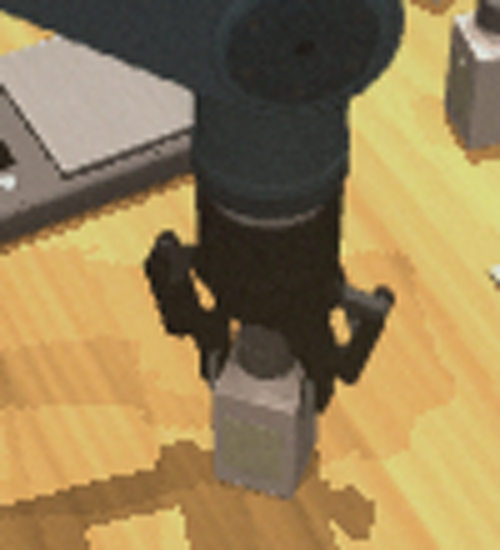

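Gripped upright. I'll lift, carry it over the pan and check.

```bash
python3 -m handwheel '[{"offset":[0,0,-0.03],"spin":0,"grip":0},{"offset":[0,0,-0.06],"spin":0,"grip":0},{"offset":[-0.02,0.016,-0.08],"spin":0,"grip":0},{"offset":[-0.05,0.041,-0.08],"spin":0,"grip":0},{"offset":[-0.08,0.066,-0.08],"spin":0,"grip":0},{"offset":[-0.11,0.09,-0.08],"spin":0,"grip":0},{"offset":[-0.14,0.115,-0.08],"spin":0,"grip":0},{"offset":[-0.17,0.14,-0.08],"spin":0,"grip":0},{"offset":[-0.20,0.164,-0.08],"spin":0,"grip":0},{"offset":[-0.225,0.185,-0.08],"spin":0,"grip":0},{"offset":[-0.241,0.198,-0.08],"spin":0,"grip":0},{"offset":[-0.241,0.198,-0.08],"spin":0,"grip":0},{"offset":[-0.241,0.198,-0.08],"spin":0,"grip":0}]'
python3 - <<'E'
from h import *
from bench import cams,ctrl
p=cams.camera("side");crop(p,"s14.png",220,75,380,195,5)
p=cams.camera("top");crop(p,"t14.png",190,110,350,230,5)
o=ctrl.get_obs();print(o["eef_pos"],o["eef_rot"])
E
```

```text
time_s: 16.95
eef_pos: [0.5209, 0.2995, 0.3107]
eef_rot: [-0.001, -0.374, 0.928, -0.0]
wrist_force: [-0.3, -0.1, -1.9]
opening: 0.573
[0.52107328 0.29920207 0.31095016] [-3.07713515e-04 -3.73126123e-01  9.27780571e-01 -1.15478953e-04]
```

View pics/s14.png

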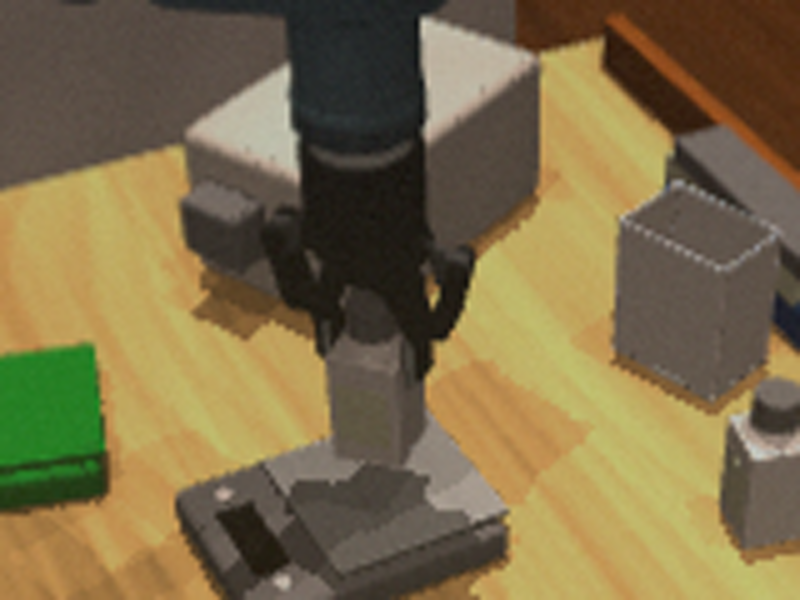

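View pics/t14.png

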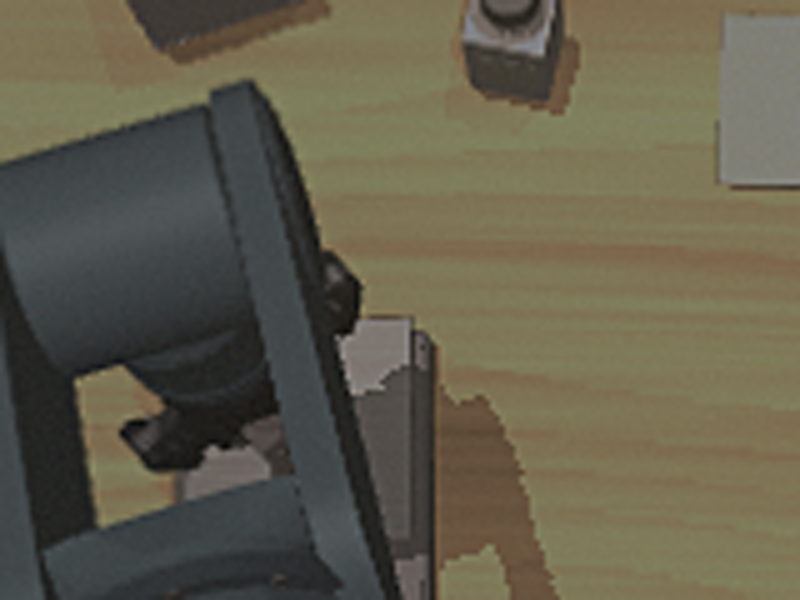

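Run:
```python
from h import *
from bench import cams
p=cams.camera("side")
f=lambda c,u,v,s:(np.array(c,float)+.5)/s-.5+[u,v]
w=px2w(p,f([(331,453),(406,470)],220,75,5),.079);print(w.round(4))
a=np.radians(43.9);print("centre",w.mean(0)+.025*np.array([np.cos(a),np.sin(a),0]))
w=px2w(p,f([(330,348),(410,372)],220,75,5),.164);print(w.round(4));print("centre",w.mean(0)+.025*np.array([np.cos(a),np.sin(a),0]))
```

```text
[[0.4874 0.3064 0.079 ]
 [0.5257 0.2679 0.079 ]]
centre [0.52458727 0.30446842 0.079     ]
[[0.4939 0.3083 0.164 ]
 [0.5299 0.2625 0.164 ]]
centre [0.52990632 0.30272928 0.164     ]
```

The bottle's foot is within about 5 mm of the pan's middle and upright. I'll lower it slowly.

```bash
python3 -m handwheel '[{"offset":[0,0,0.01],"spin":0,"grip":0},{"offset":[0,0,0.02],"spin":0,"grip":0},{"offset":[0,0,0.028],"spin":0,"grip":0},{"offset":[0,0,0.032],"spin":0,"grip":0},{"offset":[0,0,0.034],"spin":0,"grip":0},{"offset":[0,0,0.035],"spin":0,"grip":0},{"offset":[0,0,0.036],"spin":0,"grip":0},{"offset":[0,0,0.036],"spin":0,"grip":0}]'
python3 -m handwheel '[{"offset":[0,0,0.001],"spin":0,"grip":0},{"offset":[0,0,0.001],"spin":0,"grip":0}]'
python3 -m handwheel '[{"offset":[0,0,0.001],"spin":0,"grip":0},{"offset":[0,0,0.001],"spin":0,"grip":0}]'
```

```text
time_s: 18.1
eef_pos: [0.5211, 0.3002, 0.2752]
eef_rot: [0.0, -0.374, 0.928, -0.0]
wrist_force: [0.4, -0.2, -1.7]
opening: 0.57
time_s: 18.35
eef_pos: [0.521, 0.3002, 0.2741]
eef_rot: [-0.0, -0.374, 0.928, -0.0]
wrist_force: [-0.5, 0.3, -1.9]
opening: 0.574
time_s: 18.6
eef_pos: [0.521, 0.3002, 0.273]
eef_rot: [-0.0, -0.374, 0.928, -0.0]
wrist_force: [0.4, 0.0, -1.9]
opening: 0.571
```

```bash
for i in 1; do python3 -m handwheel '[{"offset":[0,0,0.0005],"spin":0,"grip":0},{"offset":[0,0,0.001],"spin":0,"grip":0}]'; done
python3 -m handwheel '[{"offset":[0,0,0.0005],"spin":0,"grip":0},{"offset":[0,0,0.001],"spin":0,"grip":0}]'
python3 - <<'E'
from h import *
from bench import cams
p=cams.camera("side");crop(p,"s15.png",250,105,350,195,6)
E
```

```text
time_s: 18.85
eef_pos: [0.5211, 0.3002, 0.2721]
eef_rot: [0.0, -0.374, 0.928, -0.0]
wrist_force: [-0.7, -0.5, 1.6]
opening: 0.57
time_s: 19.1
eef_pos: [0.5212, 0.3002, 0.2721]
eef_rot: [0.0, -0.374, 0.928, -0.0]
wrist_force: [-3.6, -1.4, 8.9]
opening: 0.573
```

View pics/s15.png

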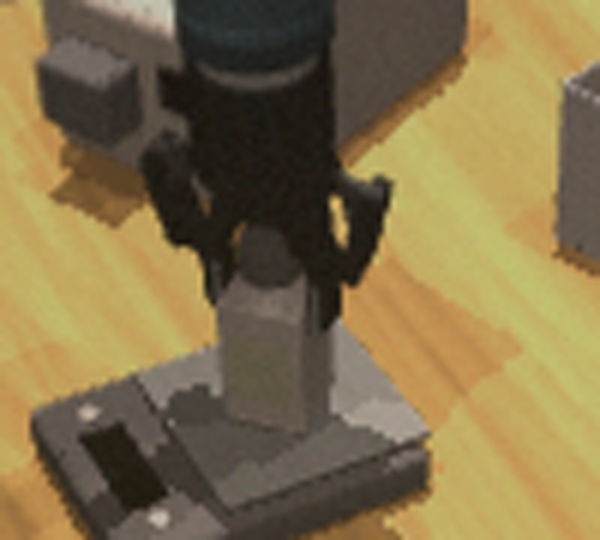

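It's touching down at about 10 N. I'll relax the push, release and rise straight up.

```bash
python3 -m handwheel '[{"offset":[0,0,-0.0007],"spin":0,"grip":0.5},{"offset":[0,0,-0.0007],"spin":0,"grip":0.57},{"offset":[0,0,-0.0007],"spin":0,"grip":0.6},{"offset":[0,0,-0.0007],"spin":0,"grip":0.7},{"offset":[0,0,-0.0007],"spin":0,"grip":0.85},{"offset":[0,0,-0.0007],"spin":0,"grip":1},{"offset":[0,0,-0.0007],"spin":0,"grip":1},{"offset":[0,0,-0.02],"spin":0,"grip":1},{"offset":[0,0,-0.05],"spin":0,"grip":1},{"offset":[0,0,-0.10],"spin":0,"grip":1},{"offset":[0,0,-0.15],"spin":0,"grip":1},{"offset":[0,0,-0.15],"spin":0,"grip":1},{"offset":[0,0,-0.15],"spin":0,"grip":1}]'
python3 - <<'E'
from h import *
from bench import cams,landmark_of
p=cams.camera("side");crop(p,"s16.png",200,75,460,270,3)
for n,z in(("bottle",.04),("left_bottle",0)):
    print(n,[(d["confidence"],px2w(p,[d["uv"]],z).round(3).tolist()) for d in landmark_of(p,n)])
print(px2w(p,[[370.6,178.9]],0))
p=cams.camera("top");crop(p,"t16.png",190,70,450,265,3)
E
```

```text
time_s: 20.78
eef_pos: [0.5208, 0.3001, 0.4218]
eef_rot: [0.0, -0.374, 0.928, -0.0]
wrist_force: [-0.1, 0.7, 0.1]
opening: 0.999
bottle [(0.9, [[0.509, 0.301, 0.04]])]
left_bottle [(0.67, [[0.756, 0.182, 0.0]])]
[[0.76027421 0.19028303 0.        ]]
```

View pics/s16.png

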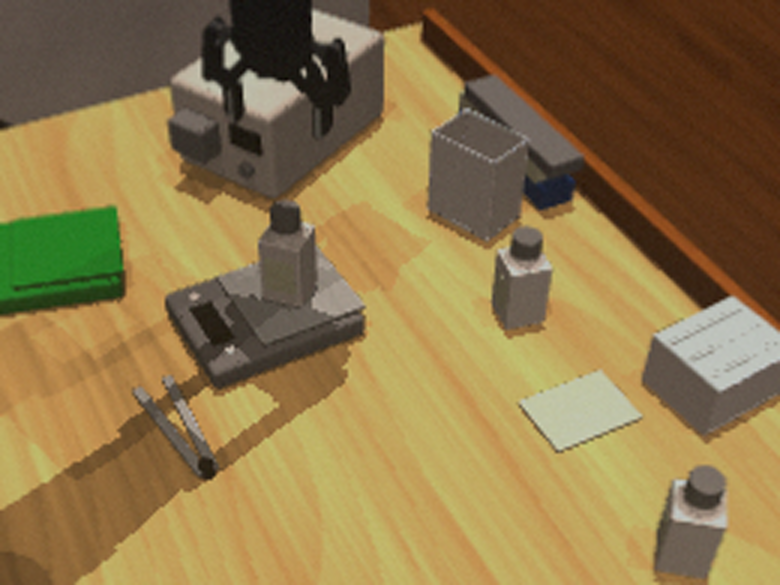

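View pics/t16.png

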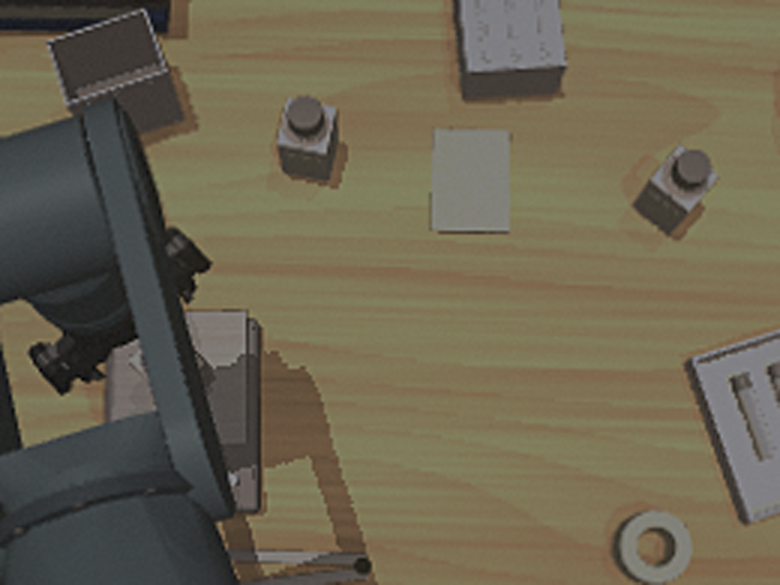

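The bottle stands upright at about the pan's middle, the gripper is well clear and the two other bottles haven't moved. I'll hand in.

Run:
```python
from bench import ctrl
print(ctrl.hand_in())
```

```text
the job is handed in; nothing more can be done
None
```

The toppled bottle now stands upright on its foot near the middle of the scale's pan, released, and I handed the job in at about 21 s of the 42 s allowed. `hand_in` gives no verdict.

**How it went:** The tool cannot tilt, so I gripped the bottle by the cap and lifted it. It did not swing down by itself. I eased the grip in small steps and let the foot swing down to the bench. Then I moved the gripper in an arc until the bottle rocked upright on the bench. I regripped it square on the body, carried it over and set it down with about 10 N. After releasing it I rose straight up.

**Last checks:**
- **Placement:** the bottle stands upright. Its foot measured (0.525, 0.304) from its edges just before it was set down. The network put it at (0.509, 0.301) afterwards. The pan's middle is (0.522, 0.3005), so the offset is about 5 to 13 mm, inside the 30 mm limit.
- **Other bottles:** both are standing. The left one measured within about 9 mm of its start, which I put down to network error. I checked the right one only by eye.
- **Gripper:** it is clear of everything, with the fingertips about 90 mm above the cap.

**Disagreements:** the two cameras differed by up to 7 mm on the bottle's position before the regrip, and I used a value between them. In the top view the arm hid the bottle at the end, so the final check rests on the side view.

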